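# Close the filter pot with its snap cap

## Task

The filter pot of the opened appliance is only covered by a loose dust lid: lift the lid off by its knob and set it down flat, right way up, on a clear bit of the bench, and let go of it. Then take the snap cap by its grip bar, put it straight into the mouth of the pot and press down until it snaps home all the way round, and keep pressing: finish with the arm still pressing the cap firmly down onto its seal, not letting up. Leave everything else on the bench where it is.

Things in the scene. Friction and masses are not known exactly. Their poses are not given: they have to be found in the camera images.
- filter_unit: fixed appliance module: white chassis 180 x 150 mm, 62 mm high, long side along its x, with a round cream pot (outer diameter 90 mm) rising from its middle to 105 mm above the bench. Origin: under the middle of the chassis, on the bench
- mouth (a point): centre of the pot's open mouth, level with the top of the seal, 105 mm above the bench; z up. Bore 72 mm in diameter; four spring-loaded balls stand out of its wall 9 mm below the rim, 56 mm apart across. Pushing the cap's ridge past them takes roughly 10 to 15 N; then the force suddenly drops and the catches draw the cap the last 6 mm onto the seal
- seal: flat black rubber ring, 90 mm outside, 74 mm inside, that forms the rim of the pot; the flange of the cap lies on it when home, and a firm push there is about 10 N. Origin: on the pot's axis, 3 mm below the mouth
- lid: loose cream dust lid, 98 mm wide, 90 g, at first lying on the mouth. Origin: centre of its underside, a locating disc 66 mm wide and 4 mm high that hangs in the mouth (origin 4 mm below the mouth then; 0 above the bench when set down flat). Its top face is 9 mm above the origin; from there an upright round knob, 20 mm in diameter, reaches 39 mm above the origin, on the axis. z up
- cap: cream snap cap, 80 g, upright on the bench, in one of three places shared with fan and cartridge. Origin: centre of underside. Plug 48 mm wide at the foot, 63 mm ridge 13 mm up, 55 mm groove above it; 92 mm flange from 30 to 36 mm; on top an upright grip bar 56 mm long (x), 14 mm thick (y), from 36 to 66 mm above the origin. Home: flange on the seal, origin 30 mm below the mouth; any yaw fits
- fan: bystander: black square cooling fan 84 x 84 mm, 26 mm high, lying flat. Origin: centre of its underside
- cartridge: bystander: upright filter cartridge, 66 mm in diameter, 93 mm high. Origin: centre of its underside
- multimeter: bystander: black multimeter 170 (x) x 82 x 36 mm lying on its back. Origin: centre of its underside
- screwdriver: bystander: screwdriver about 200 mm long, lying along its x. Origin: near the middle of it
- elbow: bystander: small white pipe elbow, legs 40 mm, 22 mm high. Origin: under its corner, on the bench
- screw_tray: bystander: grey divided tray 120 (x) x 90 x 25 mm. Origin: centre of its underside
- cleaner: bystander: spray can 52 mm in diameter, 150 mm high, upright. Origin: centre of its underside
Things that resemble listed ones, but are neither listed nor needed, are in the scene too. What is shaped like the lid but blue or turquoise is not meant.

How it is judged:
On the way, in this order (a step that is already met when the one before it is completed fails the run):
1. the dust lid lies flat on the bench, away from the pot and let go (height (world z) of lid below 0.006 m and angle between lid's own z axis and vertical below 0.12 rad and horizontal distance between lid and mouth above 0.1 m and contact force between the fingers and lid below 0.1 N and linear speed of lid below 0.03 m/s), for 0.2 s.
2. the cap has snapped home in the mouth of the pot (z of cap in the frame of mouth below -0.0275 m and horizontal distance between cap and mouth below 0.007 m and angle between cap's own z axis and vertical below 0.08 rad), for 0.2 s.
At the end, for the whole second after the job is handed in: Lid flat (7 deg), right way up on the bench, over 100 mm from the mouth, let go and still; cap home (within 2.5 mm of full depth, 7 mm of the axis, 4.5 deg of level); the arm still touches the cap and presses it on the seal with over 4 N through the last second (all of step 1 and all of step 2 and contact force between cap and seal above 4 N and contact force between any of the fingers, the arm and cap above 2 N); the arm keeps its last pose, push and grip.
It fails at once if a bystander is shoved more than 30 mm (distance of any of fan, cartridge, multimeter, screwdriver, elbow, screw_tray, cleaner from where it was at the start of the episode above 0.03 m).
It fails at once if the cartridge or the spray can is knocked over (angle between any of cartridge, cleaner's own z axis and vertical above 0.4 rad).
It also fails if it takes over 61 s, if anything falls off the work surface, if the arm or the gripper's body presses on something with over 40 N, if the wrist force passes 120 N, or if a joint passes its speed limit or range.

## Robot

A 6-joint arm with a two-finger parallel gripper is mounted at the origin on the work surface. World frame = base frame: x ahead of the robot, y to its left, z up, the work surface at z = 0. Lengths are in m, angles in rad, forces in N, time in s.
With the tool pointing down it reaches from about 0.275 to 0.775 m from the base axis. Payload 14.6 kg.
Tool frame: the origin (TCP) lies between the finger pads; the fingertips stand 8 mm ahead of it and the grasp point (between the pads) lies 11 mm behind it; z points along the fingers, y is the line along which they close (so a half turn about z gives the same grasp; the last joint's range is limited). The gripper opens to 85 mm and grips with 20 to 120 N. Pads are 22 mm wide; open, the fingers measure 114 mm over their backs; the gripper's body (76 mm by 85 mm) begins 54 mm behind the grasp point. The pads swing forward as they close: fully open they stand 13 mm farther back than shut.
Start: joints at [1.063, 0.263, -0.048, 1.259, 0, 1.415], TCP at [0.181, 0.493, 0.239] pointing down, gripper open.
Joint ranges: [-2.65, 2.65], [-0.89, 1.7], [-1.18, 1.37], [-2.13, 2.11], [-1.35, 1.29], [-3.14, 3.14]. Speed limits (rad/s): [1.89, 1.89, 2.57, 2.79, 3.14, 3.14].

## Interface

Orientations are given as a unit quaternion [w, x, y, z].
In Python, from plant import arm gives the robot as it stands.
- The arm moves only by the tool apply_moves, never from a script. Its argument "deltas" is a list of rows, each a list of 5 numbers: the shift along the world's x, y, z in m, then the turn about the world's z in rad, then the finger opening in m, from 0 to 0.0854. In form: [[dx, dy, dz, spin, fingers], ...]. A call has 1 to 10 rows; each row is the pose to reach, as a shift and turn from the pose commanded when the call began; what a row does not reach only later rows make up. A row lasts 1/8 s, in which the tool goes at most 62.5 mm and 10.7 degrees, less where a joint would pass 70% of its speed; a pose out of reach is approached as far as the arm can. A call with a gripper value outside its range is refused whole. The fingers move at their own pace and stop on an object; the grip force is fixed at half the most. Time passes only in rows, so rows that repeat a pose let the fingers close. It gives the time, the measured TCP pose, the force, the opening and the grip force at its end, in the units of the state.
- arm.get_obs(): the state, without advancing time (a new reading comes with each control period).
- arm.snapshot(name): name is "scene" or "top" or "wrist"; returns the picture (384x512x3 uint8, red, green, blue); there is no depth.
- arm.camera_model(name): a dict with "fx", "fy", "cx", "cy" (pixels), "R" (3x3) and "t" (3): a world point X has camera coordinates R X + t. Camera axes: x right, y down, z forward; pixel columns grow to the right and rows downward; lengths in m; the calibration is good to about 2 mm. A picture is of the moment at which its call begins: read the wrist's pose just before it. camera_model takes no time and is no camera call; for the wrist camera it gives the pose at the moment of the call.
- arm.finish_job(): hands the job in; it is judged then, once.
Trained networks look in the newest picture that a camera, given by its name, has taken for a name from the list of things; names that differ only in an ending like _2 or _b are one class to them, and where a whole thing is asked for, a point or a joint stands for the part that bears it (a point fixed in the world has none). Each returns a list of dicts, best first, with "conf" (0 to 1); they miss things now and then, are a little off and sometimes report something else, mostly with a low value. They report only what shows in the picture. A call takes as long as a camera call. They do not tell look-alikes from the thing itself.
- arm.spot_in(target, camera): "location" ([x, y, z] in m, in world coordinates, good to about 4 mm: the middle of the surface that is visible of it).
- arm.silhouettes(target, camera): "pixels" (384x512 bool, what is visible of it).
- arm.tip_of(target, camera): "location" ([x, y, z] in m, in world coordinates, good to about 4 mm: a listed point, or the origin of a listed thing).
The state is a dict: "time": time; "joints": joint angles; "dq": joint speeds; "effort": joint torques, N m; "position": TCP position; "eef_rot": TCP orientation; "wrist_force": force on the tool from outside, world axes, zero at the start; "moment": the same for the moment, N m; "grip_width": finger opening in m; "finger_force": force on a finger pad.
Only numpy, scipy, OpenCV 4.12 (cv2) and the standard library are available. Lean on these libraries where they do the work, as an engineer would, in place of code of your own. Each camera call takes 0.05 s, during which the arm holds its last target. There are 200 camera calls.

## Working session

There is one attempt and no reset: what is moved stays moved. The work goes in short steps, Python scripts to look and compute and a tool call to move; the robot and the scene stay as the last step left them, time stands still between calls to the robot, and variables do not carry over. Pictures are saved under pics/ and viewed, at most 10 in all, crops included, and the job is handed in when it is done.

Besides the shell and the picture viewer there is one more tool, called after ">>>" by a JSON object that holds its "op" and its "data". apply_moves: Moves the arm, as the interface text tells. Its arguments: {"type":"object","properties":{"deltas":{"type":"array","items":{"type":"array","items":{"type":"number"}}}},"required":["deltas"]}

```bash
mkdir -p pics; ls; python3 - <<'E'
from plant import arm
import cv2,numpy as np
for c in ["scene","top"]:
    im=arm.snapshot(c); cv2.imwrite(f"pics/{c}0.png",im[:,:,::-1])
    for t in ["lid","cap","mouth","fan","cartridge","filter_unit","multimeter","screw_tray","cleaner","elbow","screwdriver"]:
        for f in (["tip_of"] if t in("lid","cap","mouth") or c=="top" else []):
            try: print(c,t,[(np.round(d["location"],3).tolist(),round(d["conf"],2)) for d in getattr(arm,f)(t,c)][:4])
            except Exception as e: print(t,e)
    m=arm.camera_model(c); print({k:np.round(v,3).tolist() for k,v in m.items()})
o=arm.get_obs();print(o)
E
```

```text
pics
scene lid [([0.603, 0.103, 0.0], 0.84), ([0.602, -0.263, -0.002], 0.6), ([0.569, -0.079, 0.101], 0.58), ([0.439, 0.312, -0.001], 0.22)]
scene cap [([0.439, 0.312, -0.002], 0.61)]
scene mouth [([0.567, -0.071, 0.105], 0.83)]
{'fx': 383.402, 'fy': 383.402, 'cx': 261.378, 'cy': 193.385, 'R': [[-0.892, 0.453, -0.003], [0.343, 0.671, -0.657], [-0.295, -0.587, -0.754]], 't': [0.514, -0.149, 1.722]}
top lid [([0.606, 0.102, 0.001], 0.92), ([0.605, -0.262, 0.003], 0.61), ([0.568, -0.077, 0.102], 0.57)]
top cap []
top mouth [([0.567, -0.08, 0.109], 0.72)]
top fan [([0.414, -0.287, 0.003], 0.58)]
top cartridge [([0.589, 0.308, -0.002], 0.57)]
top filter_unit [([0.572, -0.074, 0.002], 0.7)]
top multimeter [([0.782, 0.087, 0.002], 0.91), ([0.572, -0.077, 0.0], 0.5)]
top screw_tray [([0.346, -0.462, 0.002], 0.72), ([0.588, 0.309, 0.001], 0.61)]
top cleaner [([0.635, 0.503, 0.003], 0.92)]
top elbow [([0.36, 0.008, -0.0], 0.63)]
top screwdriver [([0.627, -0.435, -0.002], 0.83)]
{'fx': 418.018, 'fy': 418.018, 'cx': 257.897, 'cy': 188.515, 'R': [[-0.019, -1.0, -0.006], [-0.995, 0.02, -0.102], [0.103, 0.004, -0.995]], 't': [0.025, 0.589, 1.248]}
{'time': 0.8, 'joints': array([ 1.06271606e+00,  2.63070192e-01, -4.82508911e-02,  1.25939788e+00,
       -2.59787456e-05,  1.41554983e+00]), 'dq': array([ 7.63483597e-04, -8.59114921e-04, -4.14172939e-04,  3.87208626e-05,
       -9.26044066e-04,  2.55106913e-05]), 'effort': array([-5.28284334e-03, -6.37395215e+01,  3.84760916e+01,  6.75859319e-04,
       -2.26430743e-04,  6.50454794e-06]), 'position': array([0.18141531, 0.49268506, 0.23931179]), 'eef_rot': array([2.48765389e-05, 1.75503207e-01, 9.84478858e-01, 3.23431229e-05]), 'wrist_force': array([ 0.57798898,  0.22858366, -0.15178137]), 'moment': array([0.0383776 , 0.05190236, 0.00920671]), 'finger_force': 0.0, 'grip_width': 0.0855391384253588}
```

View pics/scene0.png

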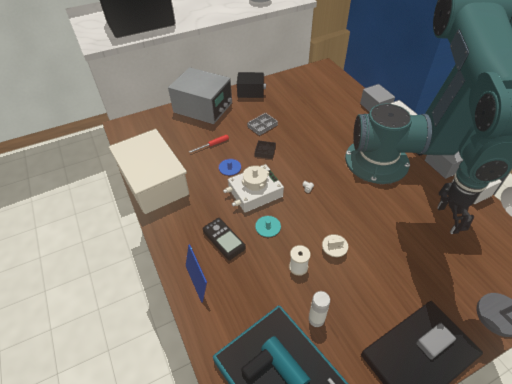

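View pics/top0.png

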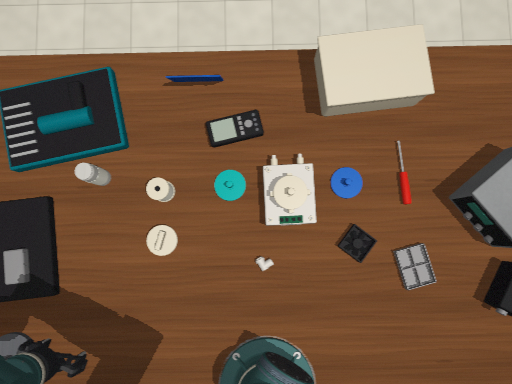

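The lid (cream) sits on the pot at about px (290,192) in the top view. The cap with its bar is at (162,240), the cartridge at (160,189), and the turquoise (230,185) and blue (347,182) lids are look-alikes. The bench around world (0.42, 0.15) is clear. I'll go over the cap first and look with the wrist camera.

>>> {"op": "apply_moves", "data": {"deltas": [[0.04, -0.03, 0.02, 0, 0.085], [0.09, -0.06, 0.04, 0, 0.085], [0.13, -0.09, 0.06, 0, 0.085], [0.17, -0.12, 0.06, 0, 0.085], [0.21, -0.15, 0.06, 0, 0.085], [0.24, -0.17, 0.06, 0, 0.085], [0.25, -0.18, 0.06, 0, 0.085], [0.25, -0.18, 0.06, 0, 0.085]]}}

```text
time: 1.8
position: [0.4314, 0.3125, 0.2992]
eef_rot: [-0.0, 0.176, 0.984, -0.0]
wrist_force: [-0.9, -0.1, 0.0]
grip_width: 0.0849
finger_force: 0.0
```

```bash
cat > h.py <<'E'
from plant import arm
import cv2,numpy as np
def look(name,targets):
    o=arm.get_obs(); m=arm.camera_model("wrist"); im=arm.snapshot("wrist")
    cv2.imwrite(f"pics/{name}.png",im[:,:,::-1])
    print("t",o["time"],"pos",np.round(o["position"],4),"q",np.round(o["eef_rot"],3),"j",np.round(o["joints"],2),"F",np.round(o["wrist_force"],1))
    for t in targets:
        print(t,[(np.round(d["location"],4).tolist(),round(d["conf"],2)) for d in arm.tip_of(t,"wrist")][:3])
    return im,m
def px2w(m,u,v,z):
    R,t=np.array(m["R"]),np.array(m["t"]); c=-R.T@t
    d=R.T@np.array([(u-m["cx"])/m["fx"],(v-m["cy"])/m["fy"],1]); return c+d*(z-c[2])/d[2]
def w2px(m,X):
    p=np.array(m["R"])@X+np.array(m["t"]); return m["fx"]*p[0]/p[2]+m["cx"],m["fy"]*p[1]/p[2]+m["cy"]
E
python3 - <<'E'
from h import *
im,m=look("w1",["cap"])
np.savez("w1.npz",**m)
print(-np.array(m["R"]).T@m["t"])
E
```

```text
t 1.8 pos [0.4314 0.3125 0.2992] q [-0.     0.176  0.984 -0.   ] j [0.47 0.27 0.12 1.42 0.   0.83] F [-0.9 -0.1  0. ]
cap [([0.4404, 0.3087, 0.0032], 0.98)]
[0.3645495  0.3377754  0.43279331]
```

View pics/w1.png

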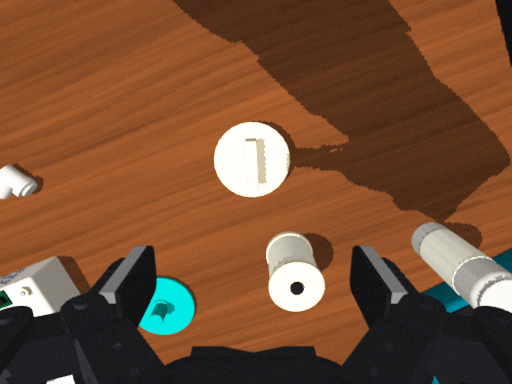

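The wrist view shows the cap at (252,160) with its bar running nearly vertically in the image. I'll fit the flange and zoom in on the bar.

```bash
python3 - <<'E'
from h import *
m=dict(np.load("w1.npz")); im=cv2.imread("pics/w1.png")
hsv=cv2.cvtColor(im,cv2.COLOR_BGR2HSV); k=((hsv[...,1]<90)&(hsv[...,2]>110)).astype(np.uint8)
w=np.zeros_like(k); w[110:205,205:300]=k[110:205,205:300]
c=max(cv2.findContours(w,0,1)[0],key=cv2.contourArea); e=cv2.fitEllipse(cv2.convexHull(c)); print(e)
print(px2w(m,*e[0],0.034))
cv2.imwrite("pics/w1c.png",cv2.resize(im[115:205,205:300],None,fx=6,fy=6,interpolation=cv2.INTER_CUBIC))
E
```

```text
((251.5842742919922, 159.05152893066406), (75.22894287109375, 75.83155059814453), 94.00129699707031)
[0.43741803 0.3095531  0.034     ]
```

View pics/w1c.png

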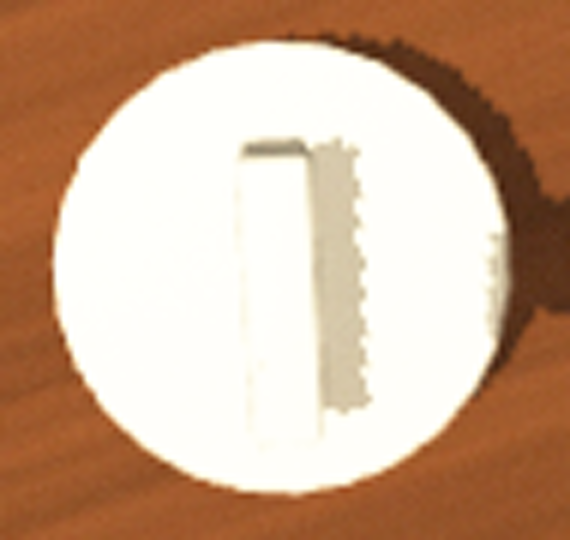

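The bar's top face runs from (274,155) to (288,442) in the crop, which gives its yaw.

```bash
python3 - <<'E'
from h import *
m=dict(np.load("w1.npz"))
f=lambda u,v:px2w(m,205+u/6,115+v/6,.066)[:2]
a,b=f(274,157),f(288,442); d=b-a; print("len",np.linalg.norm(d),"mid",(a+b)/2)
yaw=np.arctan2(d[1],d[0]); ty=np.arctan2(.938,.3455)
s=(yaw+np.pi/2-ty+np.pi/2)%np.pi-np.pi/2
print("bar yaw",yaw,"spin from current",s)
E
```

```text
len 0.05456527248115283 mid [0.43847932 0.30958691]
bar yaw -0.30632849308260846 spin from current 0.046587785903252854
```

>>> {"op": "apply_moves", "data": {"deltas": [[0.02, -0.06, 0, 0, 0.085], [0.03, -0.12, 0, 0, 0.085], [0.04, -0.18, 0, 0, 0.085], [0.06, -0.24, 0, 0, 0.085], [0.07, -0.3, 0, 0, 0.085], [0.08, -0.35, 0, 0, 0.085], [0.09, -0.38, 0, 0, 0.085], [0.09, -0.39, 0, 0, 0.085], [0.09, -0.39, 0, 0, 0.085]]}}

```text
time: 3.02
position: [0.5211, -0.0765, 0.2993]
eef_rot: [-0.0, 0.175, 0.985, 0.0]
wrist_force: [0.4, -0.5, 0.7]
grip_width: 0.0849
finger_force: 0.0
```

```bash
python3 - <<'E'
from h import *
im,m=look("w2",["mouth","lid"])
np.savez("w2.npz",**m)
E
```

```text
t 3.025 pos [ 0.5211 -0.0765  0.2993] q [-0.     0.175  0.985  0.   ] j [-0.3   0.26  0.1   1.42  0.    0.05] F [ 0.4 -0.5  0.7]
mouth []
lid [([0.6038, 0.1064, -0.0012], 0.93), ([0.6046, -0.258, 0.0024], 0.71), ([0.5728, -0.0793, 0.1008], 0.69)]
```

View pics/w2.png

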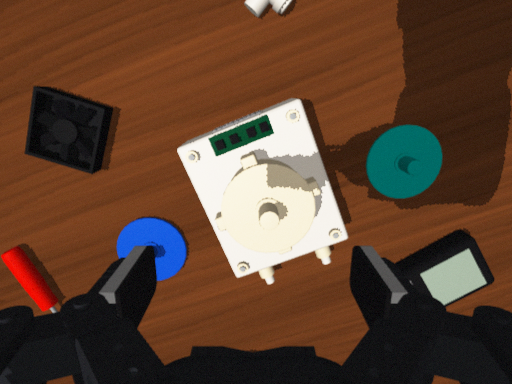

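The lid disc is centred near (268,208) and its knob top near (269,217). I'll refine that numerically.

```bash
python3 - <<'E'
from h import *
m=dict(np.load("w2.npz")); im=cv2.imread("pics/w2.png")
g=cv2.GaussianBlur(cv2.cvtColor(cv2.resize(im[140:280,200:340],None,fx=4,fy=4,interpolation=cv2.INTER_CUBIC),cv2.COLOR_BGR2GRAY),(5,5),1)
for r0,r1,z in((170,215,.108),(28,50,.140)):
    c=cv2.HoughCircles(g,cv2.HOUGH_GRADIENT,1,20,param1=60,param2=15,minRadius=r0,maxRadius=r1)
    for x,y,r in (c[0][:4] if c is not None else []):
        print(z,200+x/4,140+y/4,r/4,px2w(m,200+x/4,140+y/4,z), "exp r", )
for X,r in(((.568,-.077,.14),.01),((.568,-.077,.108),.049)):
    p=w2px(m,np.array(X)); q=w2px(m,np.array(X)+[0,r,0]); print(p,np.hypot(p[0]-q[0],p[1]-q[1]))
cv2.imwrite("pics/w2c.png",cv2.resize(im[140:280,200:340],None,fx=4,fy=4,interpolation=cv2.INTER_CUBIC))
E
```

```text
0.108 268.625 210.625 46.725 [ 0.5707385  -0.07629576  0.108     ] exp r
0.108 262.625 211.375 52.775 [ 0.56936732 -0.08241702  0.108     ] exp r
0.108 268.125 217.125 53.325 [ 0.57735288 -0.07917969  0.108     ] exp r
0.108 271.875 203.875 47.15 [ 0.56492369 -0.07069337  0.108     ] exp r
0.14 269.625 221.375 10.075 [ 0.56975812 -0.07652932  0.14      ] exp r
0.14 268.125 211.625 9.3 [ 0.5600382  -0.07460204  0.14      ] exp r
0.14 246.875 160.375 8.6 [ 0.50750852 -0.07622891  0.14      ] exp r
0.14 240.625 270.625 8.225 [ 0.60912351 -0.12075481  0.14      ] exp r
(np.float64(268.5362216292217), np.float64(219.90435616662984)) 10.600184427001826
(np.float64(267.10465996911097), np.float64(208.50890258496253)) 47.85580572432915
```

View pics/w2c.png

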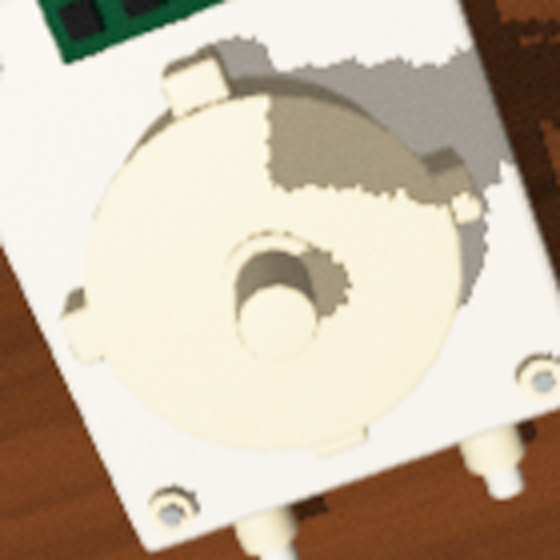

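>>> {"op": "apply_moves", "data": {"deltas": [[0.03, 0, -0.05, 0, 0.05], [0.049, 0, -0.1, 0, 0.05], [0.049, 0, -0.15, 0, 0.05], [0.049, 0, -0.177, 0, 0.05], [0.049, 0, -0.177, 0, 0.05]]}}

```text
time: 3.8
position: [0.5693, -0.076, 0.121]
eef_rot: [-0.002, 0.175, 0.985, 0.0]
wrist_force: [0.3, -0.8, 0.6]
grip_width: 0.05
finger_force: 0.0
```

>>> {"op": "apply_moves", "data": {"deltas": [[0, 0, 0, 0, 0.01], [0, 0, 0, 0, 0.01], [0, 0, 0, 0, 0.01], [0, 0, 0, 0, 0.01], [0, 0, 0.01, 0, 0.01], [0, 0, 0.03, 0, 0.01]]}}

```text
time: 4.55
position: [0.5703, -0.0773, 0.1533]
eef_rot: [-0.0, 0.176, 0.984, -0.0]
wrist_force: [-0.1, 0.8, 0.4]
grip_width: 0.0179
finger_force: 58.6
```

>>> {"op": "apply_moves", "data": {"deltas": [[0, 0, 0.03, 0, 0.01], [-0.02, 0.03, 0.05, 0, 0.01], [-0.05, 0.07, 0.05, 0, 0.01], [-0.08, 0.12, 0.05, 0, 0.01], [-0.11, 0.17, 0.05, 0, 0.01], [-0.14, 0.21, 0.02, 0, 0.01], [-0.15, 0.227, -0.03, 0, 0.01], [-0.15, 0.227, -0.08, 0, 0.01], [-0.15, 0.227, -0.115, 0, 0.01], [-0.15, 0.227, -0.122, 0, 0.01]]}}

```text
time: 5.8
position: [0.4198, 0.1496, 0.0297]
eef_rot: [-0.001, 0.175, 0.984, -0.0]
wrist_force: [0.0, 0.7, 0.9]
grip_width: 0.0178
finger_force: 58.7
```

>>> {"op": "apply_moves", "data": {"deltas": [[0, 0, -0.004, 0, 0.01], [0, 0, -0.007, 0, 0.01], [0, 0, -0.009, 0, 0.01]]}}

```text
time: 6.18
position: [0.4213, 0.1498, 0.0228]
eef_rot: [0.001, 0.176, 0.984, 0.0]
wrist_force: [-15.0, -2.5, 62.8]
grip_width: 0.018
finger_force: 64.9
```

The lid is on the bench and pressed harder than needed. I'll ease off and release.

>>> {"op": "apply_moves", "data": {"deltas": [[0, 0, 0.004, 0, 0.01], [0, 0, 0.004, 0, 0.05], [0, 0, 0.004, 0, 0.05], [0, 0, 0.004, 0, 0.05], [0, 0, 0.03, 0, 0.05], [0, 0, 0.08, 0, 0.05], [0, 0, 0.13, 0, 0.05]]}}

```text
time: 7.05
position: [0.42, 0.1496, 0.1526]
eef_rot: [-0.0, 0.176, 0.984, -0.0]
wrist_force: [1.2, 0.0, -0.7]
grip_width: 0.0501
finger_force: 0.0
```

```bash
python3 - <<'E'
from h import *
im=arm.snapshot("top")
cv2.imwrite("pics/top2.png",cv2.resize(im[130:290,130:340],None,fx=3,fy=3,interpolation=cv2.INTER_CUBIC)[:,:,::-1])
for t in("lid","mouth"):
  print(t,[(np.round(d["location"],4).tolist(),round(d["conf"],2)) for d in arm.tip_of(t,"top")])
print(arm.get_obs()["position"])
E
```

```text
lid [([0.6083, 0.1022, -0.0017], 0.87), ([0.6025, -0.2615, -0.0004], 0.56), ([0.4173, 0.149, 0.001], 0.5)]
mouth [([0.5697, -0.0791, 0.1072], 0.93)]
[0.4216247  0.14989664 0.15318588]
```

View pics/top2.png

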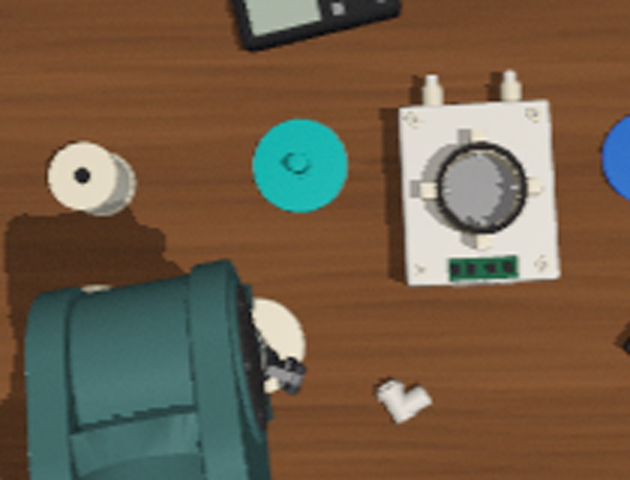

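The lid is off and lies on the bench, mostly hidden by the arm at about (280,340) in the crop. The pot is open, with its ring centred at (483,188). Next is the cap.

>>> {"op": "apply_moves", "data": {"deltas": [[0.006, 0.06, 0, 0.047, 0.05], [0.012, 0.11, 0, 0.047, 0.05], [0.017, 0.15, 0, 0.047, 0.05], [0.017, 0.16, 0, 0.047, 0.05], [0.017, 0.16, -0.04, 0.047, 0.05], [0.017, 0.16, -0.08, 0.047, 0.05], [0.017, 0.16, -0.104, 0.047, 0.05], [0.017, 0.16, -0.104, 0.047, 0.05]]}}

```text
time: 8.2
position: [0.436, 0.3084, 0.0455]
eef_rot: [-0.002, 0.153, 0.988, -0.001]
wrist_force: [0.5, -0.2, -0.4]
grip_width: 0.05
finger_force: 0.0
```

>>> {"op": "apply_moves", "data": {"deltas": [[0, 0, 0, 0, 0.005], [0, 0, 0, 0, 0.005], [0, 0, 0, 0, 0.005], [0, 0, 0, 0, 0.005], [0, 0, 0.04, 0, 0.005], [0, 0, 0.08, 0, 0.005], [0, 0, 0.14, 0, 0.005], [0, 0, 0.2, 0, 0.005], [0, 0, 0.2, 0, 0.005]]}}

```text
time: 9.32
position: [0.4388, 0.3104, 0.2516]
eef_rot: [0.003, 0.152, 0.988, 0.002]
wrist_force: [-0.5, 0.9, -1.1]
grip_width: 0.0129
finger_force: 62.5
```

```bash
python3 - <<'E'
from h import *
im,m=look("w3",["mouth","cap","lid"])
np.savez("w3.npz",**m)
E
```

```text
t 9.325 pos [0.4388 0.3104 0.2516] q [0.003 0.152 0.988 0.002] j [0.46 0.28 0.   1.29 0.   0.77] F [-0.5  0.9 -1.1]
mouth []
cap [([0.44, 0.313, 0.2044], 0.6)]
lid [([0.4206, 0.1524, 0.0014], 0.82)]
```

View pics/w3.png

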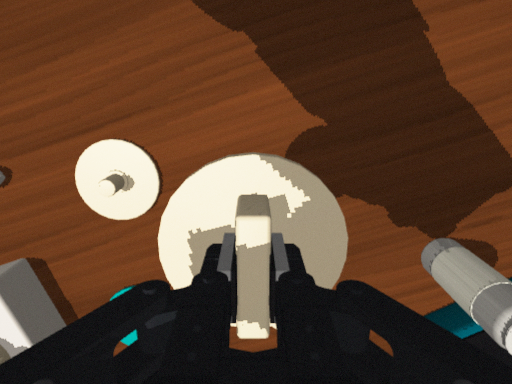

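The cap is held upright with its flange centred near (253,248). The lid lies flat and right way up at (118,180). Now I'll work out the cap's offset in the grip and the mouth centre.

```bash
python3 - <<'E'
from h import *
from scipy.optimize import least_squares
m=dict(np.load("w3.npz")); im=cv2.imread("pics/w3.png")
# flange rim: radial scan in brightness/saturation from (253,248), upper arc only
s=cv2.cvtColor(im,cv2.COLOR_BGR2HSV)[...,1].astype(int)
P=[]
for a in np.radians(np.arange(190,351,4)):
    for r in range(112,78,-1):
        u,v=253+r*np.cos(a),248+r*np.sin(a)
        if s[int(round(v)),int(round(u))]<80: P.append((u,v));break
P=np.array(P); z=.2516-.0475+.035
W=np.array([px2w(m,*p,z)[:2] for p in P])
r=least_squares(lambda q:np.hypot(*(W-q[:2]).T)-q[2],[.44,.31,.046],loss="soft_l1",f_scale=.001)
print("flange centre,r",r.x,len(P),np.abs(r.fun).mean())
# mouth from top
t=arm.camera_model("top"); g=cv2.imread("pics/top2.png",0)
c=cv2.HoughCircles(cv2.GaussianBlur(g[90:290,400:560],(5,5),1),cv2.HOUGH_GRADIENT,1,30,param1=80,param2=15,minRadius=32,maxRadius=52)
for x,y,R in c[0][:3]:
    u,v=(x+400+.5)/3+129.5,(y+90+.5)/3+129.5; print("mouth",px2w(t,u,v,.105),R)
a=w2px(t,np.array([.57,-.078,.105]));b=w2px(t,np.array([.57,-.033,.105]));print("exp R",3*np.hypot(a[0]-b[0],a[1]-b[1]))
E
```

```text
flange centre,r [0.43891316 0.3106568  0.0452185 ] 41 0.0007026669700157697
mouth [ 0.56858437 -0.0785449   0.105     ] 46.8
mouth [ 0.52757746 -0.11466399  0.105     ] 43.6
exp R 46.95722549851391
```

>>> {"op": "apply_moves", "data": {"deltas": [[0.02, -0.03, 0.02, 0, 0.005], [0.05, -0.08, 0.03, 0, 0.005], [0.08, -0.13, 0.03, 0, 0.005], [0.11, -0.18, 0.03, 0, 0.005], [0.14, -0.23, 0.03, 0, 0.005], [0.17, -0.28, 0.03, 0, 0.005], [0.2, -0.33, 0.03, 0, 0.005], [0.22, -0.36, 0.03, 0, 0.005], [0.22, -0.36, 0.03, 0, 0.005], [0.22, -0.36, 0.03, 0, 0.005]]}}

```text
time: 10.78
position: [0.657, -0.0499, 0.2762]
eef_rot: [-0.001, 0.152, 0.988, 0.0]
wrist_force: [-0.5, -0.2, -0.3]
grip_width: 0.0125
finger_force: 62.3
```

```bash
python3 - <<'E'
from h import *
im,m=look("w4",["mouth","seal"])
np.savez("w4.npz",**m)
print(w2px(m,np.array([.569,-.078,.105])))
E
```

```text
t 10.775 pos [ 0.657  -0.0499  0.2762] q [-0.001  0.152  0.988  0.   ] j [-0.2   0.51  0.44  1.5   0.    0.11] F [-0.5 -0.2 -0.3]
mouth [([0.5668, -0.0778, 0.1069], 0.72)]
seal []
(np.float64(191.1772751539712), np.float64(87.68674816937435))
```

View pics/w4.png

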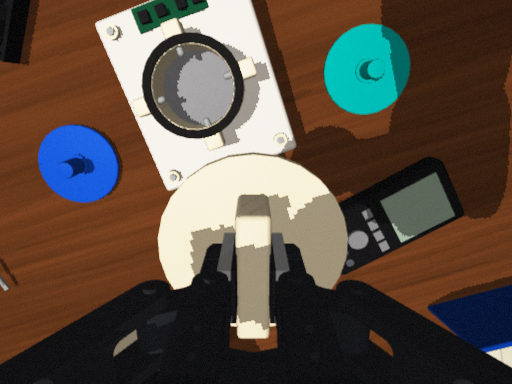

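The pot's black seal ring is centred near (193,86), and the cap is still square in the grip.

```bash
python3 - <<'E'
from h import *
m=dict(np.load("w4.npz")); g=cv2.imread("pics/w4.png",0)
k=np.zeros_like(g); k[25:148,134:255]=(g[25:148,134:255]<60)*255
c=[x for x in cv2.findContours(k,cv2.RETR_CCOMP,1)[0] if cv2.contourArea(x)>3000]
for x in c:
    e=cv2.fitEllipse(cv2.convexHull(x)); print(e, px2w(m,*e[0],.105))
o=arm.get_obs();print(o["position"])
E
```

```text
((192.64633178710938, 85.07706451416016), (99.2847900390625, 106.04100036621094), 154.30360412597656) [ 0.56734031 -0.07601043  0.105     ]
((192.6777801513672, 85.86713409423828), (85.51618957519531, 91.0898666381836), 155.22328186035156) [ 0.56796741 -0.07621456  0.105     ]
[ 0.65693388 -0.04934101  0.2773153 ]
```

>>> {"op": "apply_moves", "data": {"deltas": [[-0.03, -0.009, 0, 0, 0.005], [-0.06, -0.018, 0, 0, 0.005], [-0.085, -0.025, 0, 0, 0.005], [-0.089, -0.027, -0.02, 0, 0.005], [-0.089, -0.027, -0.06, 0, 0.005], [-0.089, -0.027, -0.1, 0, 0.005], [-0.089, -0.027, -0.115, 0, 0.005], [-0.089, -0.027, -0.13, 0, 0.005], [-0.089, -0.027, -0.138, 0, 0.005], [-0.089, -0.027, -0.138, 0, 0.005]]}}

```text
time: 12.18
position: [0.5685, -0.0773, 0.1394]
eef_rot: [0.0, 0.152, 0.988, -0.0]
wrist_force: [-0.1, 0.3, 0.5]
grip_width: 0.0127
finger_force: 62.3
```

The cap entered freely. Now I'll press in small steps.

>>> {"op": "apply_moves", "data": {"deltas": [[0, 0, -0.004, 0, 0.005], [0, 0, -0.007, 0, 0.005], [0, 0, -0.009, 0, 0.005], [0, 0, -0.01, 0, 0.005]]}}

```text
time: 12.68
position: [0.5685, -0.0774, 0.1292]
eef_rot: [0.0, 0.152, 0.988, -0.0]
wrist_force: [1.2, -0.0, -7.1]
grip_width: 0.013
finger_force: 61.5
```

>>> {"op": "apply_moves", "data": {"deltas": [[0, 0, -0.0015, 0, 0.005], [0, 0, -0.003, 0, 0.005], [0, 0, -0.003, 0, 0.005]]}}

```text
time: 13.05
position: [0.5678, -0.0772, 0.1256]
eef_rot: [-0.001, 0.152, 0.988, 0.0]
wrist_force: [-0.0, 0.4, -11.9]
grip_width: 0.0127
finger_force: 60.9
```

The force is now pulling the cap down, so the ridge is past the catches. Continuing.

>>> {"op": "apply_moves", "data": {"deltas": [[0, 0, -0.002, 0, 0.005], [0, 0, -0.003, 0, 0.005], [0, 0, -0.003, 0, 0.005]]}}

```text
time: 13.42
position: [0.5686, -0.0774, 0.1236]
eef_rot: [0.0, 0.152, 0.988, -0.0]
wrist_force: [-1.9, 0.5, -0.3]
grip_width: 0.0126
finger_force: 62.3
```

>>> {"op": "apply_moves", "data": {"deltas": [[0, 0, -0.001, 0, 0.005], [0, 0, -0.0015, 0, 0.005], [0, 0, -0.0015, 0, 0.005]]}}

```text
time: 13.8
position: [0.5686, -0.0775, 0.123]
eef_rot: [0.001, 0.152, 0.988, -0.0]
wrist_force: [-6.6, 0.2, 14.3]
grip_width: 0.013
finger_force: 64.7
```

>>> {"op": "apply_moves", "data": {"deltas": [[-0.0005, 0, -0.0005, 0, 0.005], [-0.0005, 0, -0.0005, 0, 0.005], [-0.0005, 0, -0.0005, 0, 0.005], [-0.0005, 0, -0.0005, 0, 0.005], [-0.0005, 0, -0.0005, 0, 0.005], [-0.0005, 0, -0.0005, 0, 0.005]]}}

```text
time: 14.55
position: [0.5686, -0.0775, 0.123]
eef_rot: [0.001, 0.152, 0.988, -0.0]
wrist_force: [-5.3, 1.4, 18.8]
grip_width: 0.0127
finger_force: 65.3
```

```bash
python3 - <<'E'
from h import *
im,m=look("w5",["cap","mouth"])
for c in("top","scene"):
    arm.snapshot(c)
    for t in("cap","lid"): print(c,t,[(np.round(d["location"],3).tolist(),round(d["conf"],2)) for d in arm.tip_of(t,c)])
# flange rim vs pot prediction
for a in (3.4,3.9,4.7,5.5,6.0):pass
print(np.round(arm.get_obs()["wrist_force"],1))
E
```

```text
t 14.55 pos [ 0.5686 -0.0775  0.123 ] q [ 0.001  0.152  0.988 -0.   ] j [-0.28  0.4  -0.16  1.    0.    0.03] F [-5.3  1.4 18.8]
cap [([0.5706, -0.0756, 0.0742], 0.85)]
mouth []
top cap []
top lid [([0.417, 0.151, 0.001], 0.7), ([0.605, -0.262, 0.002], 0.66), ([0.606, 0.102, -0.003], 0.62), ([0.416, -0.286, -0.0], 0.42)]
scene cap []
scene lid [([0.421, 0.149, 0.0], 0.94), ([0.604, -0.264, -0.004], 0.79), ([0.606, 0.1, 0.001], 0.69)]
[-5.6  2.1 18.7]
```

View pics/w5.png

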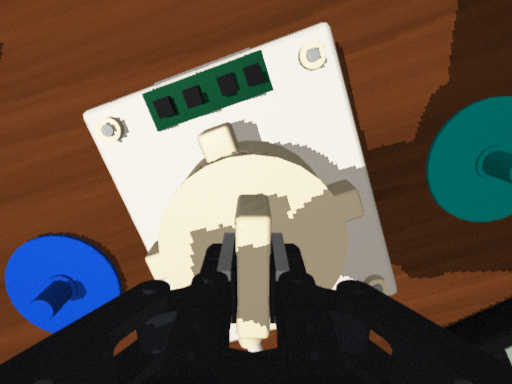

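The cap flange covers the seal all round (centre about (253,248)). The arm presses steadily at about 19 N and the network puts the cap origin at z ≈ 0.074, close to the 0.075 home height. Handing in.

```bash
python3 -c "
from plant import arm
print(arm.finish_job())"
```

```text
the job is handed in; nothing more can be done
None
```

The job is handed in (no verdict came back): the dust lid lies flat and released on the bench near (0.42, 0.15), and the cap is snapped home in the pot with the arm still pressing it down at about 19 N.

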